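Push the blank panel out over the end of the radio shelf

TASK

A blank aluminium panel lies flat on the low wooden shelf of the radio station. With the fingertips push it along the shelf towards the end where the desk microphone stands, until about a third of its length sticks out past that end so that its edge can be taken hold of later, and leave it lying flat and roughly straight along the shelf, not hanging over the shelf's front. Only push it: do not lift it or let it drop, and leave the two microphones and the handheld radio where they are.

Things in the scene. Friction and masses are not known exactly. Their poses are not given: they have to be found in the camera images.
- shelf: fixed low wooden riser shelf, 200 mm deep (its x) by 340 mm long (its y), flat top surface 70 mm above the counter; origin on the counter under its centre; x points from its open front to its back, where an upstand 10 mm thick (x from 90 to 100 mm) rises 20 mm above the top along the whole length; both short ends (y = +170 and y = -170 mm) and the front (x = -100 mm) are open
- panel: loose bare aluminium panel, 100 mm wide (its x), 150 mm long (its y), 6 mm thick, about 0.25 kg, with four small dark corner spots; origin at the centre of its underside; z up. It lies flat on the shelf top, its length roughly along the shelf, with free shelf behind it at either end. It slides with friction and tips over the end if half of its length hangs out
- desk_mic: desk microphone: round flat brown base 124 mm across, thin upright post, chrome head, 242 mm tall in all; stands loose on the counter about 160 mm beyond one end of the shelf (its side tells the direction to push); origin at the centre of its underside; must not be moved
- handheld: black handheld radio standing upright, 38 x 60 x 115 mm with a stub antenna to 235 mm height; stands loose on the counter about 160 mm beyond the other end of the shelf; origin at the centre of its underside; must not be moved
- palm_mic: beige palm microphone lying on the counter in front of the shelf (robot's side), about 70 x 82 x 30 mm; origin at the centre of its underside; must not be moved
Things that resemble listed ones, but are neither listed nor needed, are in the scene too. Several things have the shape of the panel; the one meant has the colours described above.

How it is judged:
At the end, for the whole second after the job is handed in: Panel at rest, flat on the shelf, its centre 130 to 161 mm from the shelf's centre towards the desk microphone (35 to 66 mm overhang), within 0.2 rad of straight and 60 mm of the shelf's centre line; the bystanders within 20 mm of where they stood (((y of desk_mic in the frame of shelf above 0 m and y of panel in the frame of shelf between 0.13 and 0.161 m) or (y of desk_mic in the frame of shelf below 0 m and y of panel in the frame of shelf between -0.161 and -0.13 m)) and x of panel in the frame of shelf between -0.06 and 0.06 m and angle between the y axis of panel and the y axis of shelf, either way round below 0.2 rad and angle between panel's own z axis and vertical below 0.05 rad and height (world z) of panel between 0.066 and 0.074 m and linear speed of panel below 0.01 m/s and angular speed of panel below 0.1 rad/s and distance of each of desk_mic, handheld, palm_mic from where it was at the start of the episode below 0.02 m); the robot touches nothing.
It fails at once if the panel is lifted off the shelf (by more than 10 mm) (height (world z) of panel above 0.08 m).
It fails at once if the panel drops off the shelf (height (world z) of panel below 0.055 m).
It fails at once if the panel is tipped up (angle between panel's own z axis and vertical above 0.2 rad).
It fails at once if a microphone or the handheld radio is moved by more than 20 mm or tipped (distance of any of desk_mic, handheld, palm_mic from where it was at the start of the episode above 0.02 m or angle between any of desk_mic, handheld, palm_mic's own z axis and vertical above 0.3 rad).
It also fails if it takes over 51 s, if anything falls off the work surface, if the arm or the gripper's body presses on something with over 40 N, if the wrist force passes 120 N, or if a joint passes its speed limit or range.

ROBOT

A 7-joint arm with a two-finger parallel gripper is mounted at the origin on the work surface. World frame = base frame: x ahead of the robot, y to its left, z up, the work surface at z = 0. Lengths are in m, angles in rad, forces in N, time in s.
With the tool pointing down it reaches from about 0.425 to 0.875 m from the base axis. Payload 4.7 kg.
Tool frame: the origin (TCP) lies midway between the tips of the shut fingers; the grasp point (between the pads) lies 19 mm behind it (arm.grasp_offset is the distance from the TCP to the grasp point, in m); z points along the fingers, y is the direction in which the jaws open and shut (so a half turn about z gives the same grasp; the last joint's range is limited). The gripper opens to 87 mm and grips with 3 to 60 N. Pads are 19 mm wide; open, the fingers measure 117 mm over their backs; the gripper's body (75 mm by 190 mm) begins 51 mm behind the grasp point.
Start: joints at [1.266, 0.321, -0.07, 1.45, 0.023, 1.371, -0.057], TCP at [0.204, -0.617, 0.223] pointing down, gripper open.
Joint ranges: [-2.86, 2.86], [-0.3, 2.09], [-1.38, 1.24], [0.06, 2.45], [-1.56, 4.7], [0.09, 2.05], [-2.69, 2.69]. Speed limits (rad/s): [2.57, 2.57, 3.14, 3.14, 3.14, 3.14, 3.14].

INTERFACE

Orientations are given as a unit quaternion [x, y, z, w].
In Python, from workcell import arm, eoat, readout, snapshot, get_calibration gives the robot as it stands. Calls block until the motion is done:
- arm.move_to(position, orientation): joint-space move of the TCP to a pose.
- arm.move_straight(position, ori=None, speed=0.15): straight line of the TCP; ori=None keeps the orientation; speed is the mean speed in m/s.
- arm.goto_joints(angles): joint-space move.
- eoat.open_jaws() and eoat.grasp(grip_force=None): open the fingers fully, or close them until they stop; grip_force is the grip in N (None keeps the last).
- arm.hold(seconds).
- arm.ik(position, orientation): joint angles nearest the present ones, or None.
- readout.get_state(): the state.
- snapshot(name): name is "scene" or "top" or "wrist"; returns the picture (384x512x3 uint8, blue, green, red); there is no depth.
- get_calibration(name): a dict with "fx", "fy", "cx", "cy" (pixels), "view" (4x4, takes a point from world to camera coordinates). Camera axes: x right, y up, looking along -z (the intrinsics and any distortion apply to the point x, -y, -z); pixel columns grow to the right and rows downward; lengths in m; the calibration is good to about 2 mm. A picture is of the moment at which its call begins: read the wrist's pose just before it. get_calibration takes no time and is no camera call; for the wrist camera it gives the pose at the moment of the call.
A pose or a line that the arm cannot do raises arm.MotionError and nothing moves.
- arm.finish_job(): hands the job in, once; it reports no verdict.
The state is a dict: "time_s": time; "joints": joint angles; "joint_velocities": joint speeds; "effort": joint torques, N m; "position": TCP position; "ee_rot": TCP orientation; "contact_force": force on the tool from outside, world axes, zero at the start; "wrist_torque": the same for the moment, N m; "finger_gap": opening from 0.0 (shut) to 1.0 (fully open).
Only numpy, scipy, OpenCV 4.12 (cv2) and the standard library are available. Lean on these libraries where they do the work, as an engineer would, in place of code of your own. Each camera call takes 0.05 s, during which the arm holds its last target. There are 200 camera calls.

## Working session

There is one attempt and no reset: what is moved stays moved. The work goes in short steps, each a Python script; the robot and the scene stay as the last script left them, time stands still between calls to the robot, and variables do not carry over. Pictures are saved under pics/ and viewed, and the job is handed in when it is done.

```bash
mkdir -p pics; python3 - <<'E'
from workcell import *
import cv2
for n in("scene","top"):
    cv2.imwrite(f"pics/{n}0.png",cv2.resize(snapshot(n),(800,600),interpolation=cv2.INTER_CUBIC))
    print(n,get_calibration(n))
s=readout.get_state();print(s["time_s"],s["position"],s["ee_rot"])
E
```

```text
scene {'fx': 429.55254744352214, 'fy': 429.55254744352214, 'cx': 249.8246690128738, 'cy': 193.81546104139727, 'view': array([[-0.72410962,  0.68955453,  0.01340953,  0.33292198],
       [-0.5654422 , -0.60468574,  0.56091914,  0.28594739],
       [ 0.39489288,  0.39858463,  0.82776199, -1.55397754],
       [ 0.        ,  0.        ,  0.        ,  1.        ]])}
top {'fx': 446.05222216801394, 'fy': 446.05222216801394, 'cx': 252.57349753638366, 'cy': 192.34763381095289, 'view': array([[-0.0114001 , -0.9998877 , -0.00972733,  0.05713889],
       [ 0.99244624, -0.01250253,  0.12204156, -0.51409978],
       [-0.12214948, -0.00826257,  0.99247732, -1.15146877],
       [ 0.        ,  0.        ,  0.        ,  1.        ]])}
0.1 [ 0.20351241 -0.61678071  0.22156592] [ 9.87321000e-01  1.58733988e-01 -1.84662649e-04 -8.54401598e-04]
```

View pics/scene0.png

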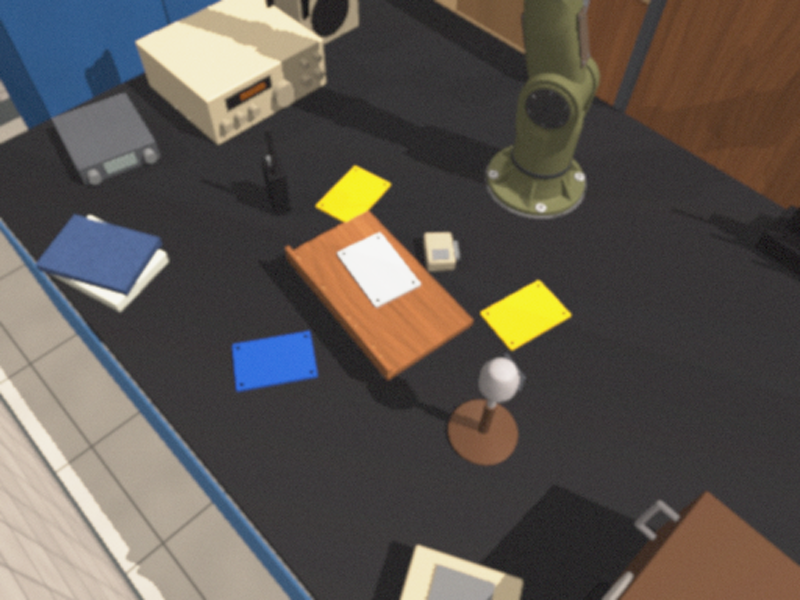

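View pics/top0.png

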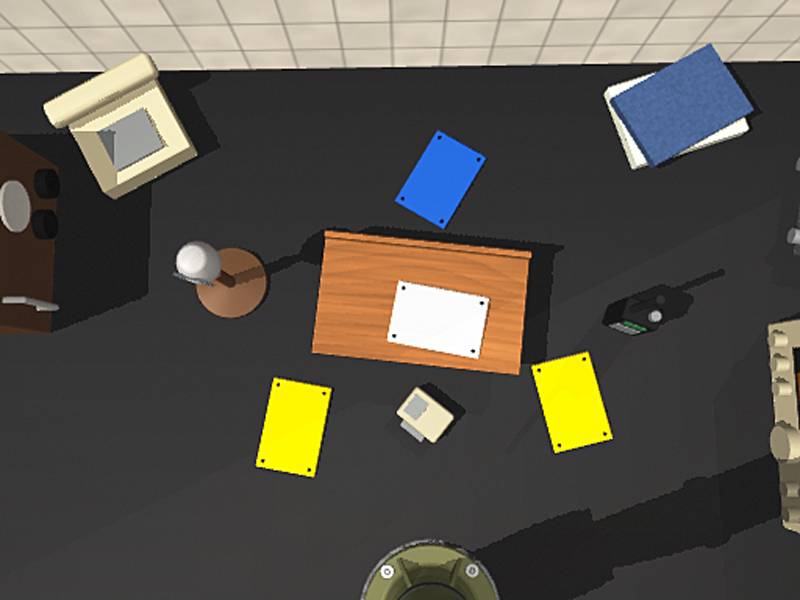

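Both views agree: the desk mic is on the left in the top view (+y), the white/bare panel with dark spots is on the shelf, and the handheld is on the right. I push towards +y with shut fingers, with the jaw axis across the panel for a 30 mm flat contact.

```bash
cat > h.py <<'E'
from workcell import *
import numpy as np, cv2
from scipy.spatial.transform import Rotation as R
def world(name,pts,z,scale=.64):
    c=get_calibration(name);V=c["view"];o=-V[:3,:3].T@V[:3,3];out=[]
    for u,v in pts:
        d=V[:3,:3].T@np.array([(u*scale-c["cx"])/c["fx"],-(v*scale-c["cy"])/c["fy"],-1])
        out.append((o+d*(z-o[2])/d[2])[:2])
    return np.array(out)
def pic(name,f,box=None):
    im=snapshot(name)
    if box: im=im[box[1]:box[3],box[0]:box[2]]
    k=min(800/im.shape[1],600/im.shape[0])
    cv2.imwrite(f,cv2.resize(im,None,fx=k,fy=k,interpolation=cv2.INTER_CUBIC));return k
def down(yaw): # tool x at angle yaw, tool z down
    return R.from_matrix(np.array([[np.cos(yaw),np.sin(yaw),0],[np.sin(yaw),-np.cos(yaw),0],[0,0,-1]])).as_quat()
E
python3 - <<'E'
from h import *
np.set_printoptions(precision=4,suppress=True)
F=world("top",[(312,352),(519,374)],.07)
B=world("top",[(325,231),(531,252)],.09)
P=world("top",[(399,281),(489,296),(479,358),(388,342)],.076)
Ps=world("scene",[(378,233),(420,285),(378,305),(336,248)],.076)
Fs=world("scene",[(370,213),(472,321)],.07)
print(F,B,P,Ps,Fs,sep="\n")
fy=(F[0]-F[1]);print("len",np.linalg.norm(fy)); fy/=np.linalg.norm(fy); fx=np.array([fy[1],-fy[0]])
for n,A in(("F",F),("Fs",Fs),("B",B)): 
    d=A[0]-A[1]; print(n,np.arctan2(-d[0],d[1]), A.mean(0))
c=(F.mean(0)+fx*.1+B.mean(0)-fx*.1)/2; print("centre",F.mean(0)+fx*.1,B.mean(0)-fx*.1)
for p in(P,Ps):
    m=p.mean(0);print("panel",m,"in shelf",(m-c)@fx,(m-c)@fy)
d=P[0]-P[1]+P[3]-P[2];print("panel yaw",np.arctan2(-d[0],d[1]))
E
```

```text
[[ 0.4273  0.1863]
 [ 0.3877 -0.1493]]
[[ 0.6236  0.1631]
 [ 0.5842 -0.1719]]
[[ 0.5415  0.0431]
 [ 0.5148 -0.1036]
 [ 0.4141 -0.0846]
 [ 0.4417  0.0622]]
[[ 0.4182 -0.0814]
 [ 0.4476  0.0682]
 [ 0.538   0.047 ]
 [ 0.5058 -0.11  ]]
[[ 0.39   -0.136 ]
 [ 0.4319  0.1899]]
len 0.337868806932856
F -0.11730436262326675 [0.4075 0.0185]
Fs 3.013818349902947 [0.411 0.027]
B -0.11694671851542177 [ 0.6039 -0.0044]
centre [0.5068 0.0068] [0.5046 0.0073]
panel [ 0.478  -0.0207] in shelf -0.02423392001950848 -0.030820301606998092
panel [ 0.4774 -0.019 ] in shelf -0.025060600258334512 -0.029202123595111755
panel yaw -0.1829083368658853
```

```bash
cat >> h.py <<'E'
C=np.array([.5057,.007]);YAW=-.117
FX=np.array([np.cos(YAW),np.sin(YAW)]);FY=np.array([-np.sin(YAW),np.cos(YAW)])
def S(x,y,z): return np.append(C+FX*x+FY*y,z)
def st():
    s=readout.get_state();p=s["position"]
    print("t%.1f"%s["time_s"],"shelf",np.round([(p[:2]-C)@FX,(p[:2]-C)@FY,p[2]],4),"F",np.round(s["contact_force"],1),"gap",round(float(s["finger_gap"]),2));return s
E
python3 - <<'E'
from h import *
s=st();q0=s["joints"]
eoat.grasp(5)
up=s["position"]+[0,0,.16]
arm.move_straight(up,speed=.2)
best=min((np.abs(j-np.array(readout.get_state()["joints"])).max(),y) for y in(YAW+np.pi/2,YAW-np.pi/2) if (j:=arm.ik(S(-.0265,-.14,.34),down(y))) is not None)
print(best);q=down(best[1])
arm.move_to(S(-.0265,-.14,.36),q);st()
arm.move_straight(S(-.0265,-.14,.10),speed=.15);st()
print(list(q))
pic("wrist","pics/w1.png");pic("top","pics/t1.png",(180,120,360,255));pic("scene","pics/s1.png",(160,110,340,260))
E
```

```text
t0.1 shelf [-0.2273 -0.6548  0.2216] F [ 0.1 -0.7  0.2] gap 1.0
(np.float64(0.5273826278778667), 1.4537963267948966)
t4.6 shelf [-0.0265 -0.1418  0.3599] F [0.3 0.4 0.5] gap 0.01
t6.4 shelf [-0.0259 -0.1401  0.1007] F [-0.  -0.4  0.8] gap 0.0
[np.float64(0.747239334866837), np.float64(0.6645550213697636), np.float64(0.0), np.float64(0.0)]
```

View pics/w1.png

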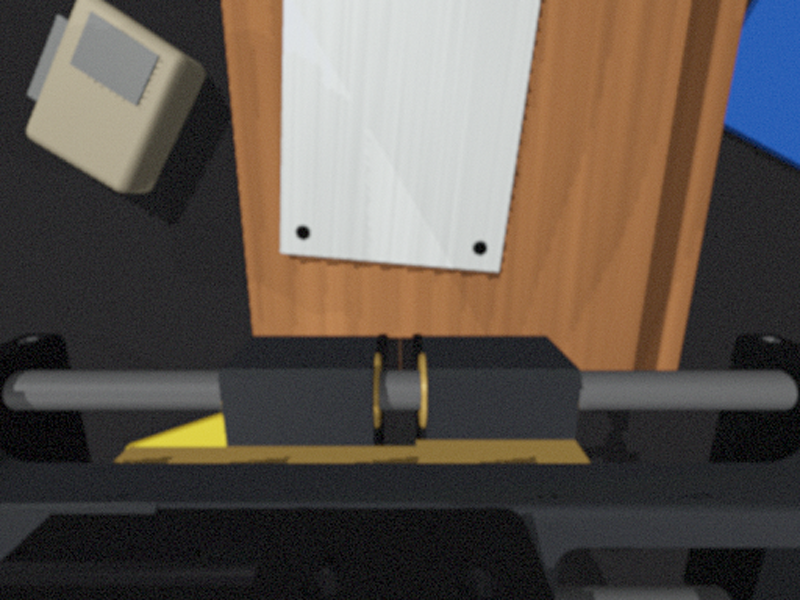

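View pics/s1.png

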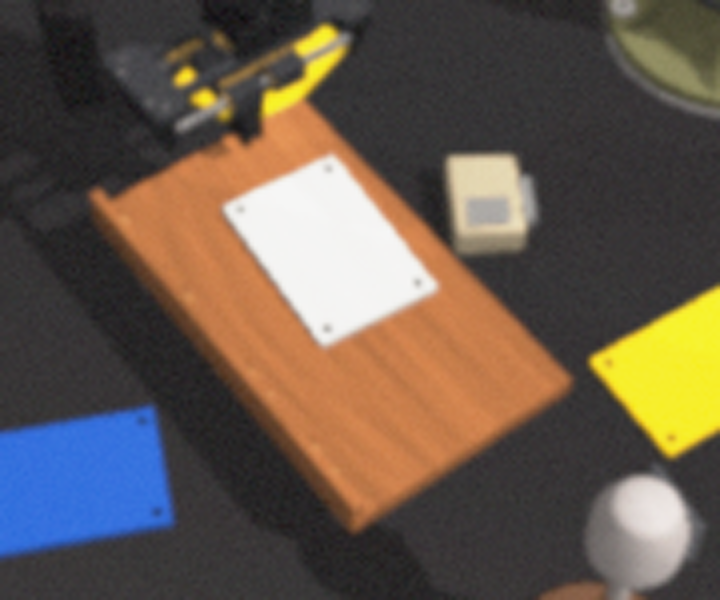

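The wrist view shows the near panel edge from (281,253) to (498,271), with the shut fingers near column 400 and well centred. Next: descend and push about halfway.

```bash
python3 - <<'E'
from h import *
arm.move_straight(S(-.0265,-.14,.077),speed=.08);st()
arm.move_straight(S(-.0265,-.14,.0735),speed=.03);st()
for y in(-.11,-.07,-.02):
    arm.move_straight(S(-.0265,y,.0735),speed=.05);st()
pic("wrist","pics/w2.png");pic("top","pics/t2.png",(180,120,360,255))
E
```

```text
t7.0 shelf [-0.0269 -0.1398  0.0765] F [-0.9  0.4 -0.7] gap 0.0
t7.3 shelf [-0.0264 -0.14    0.0736] F [ 0.8  0.1 -0.7] gap 0.01
t8.0 shelf [-0.0265 -0.1098  0.0735] F [ 1.2 -0.8  0.1] gap 0.0
t9.0 shelf [-0.0264 -0.0698  0.0735] F [-0.1 -0.1  0.6] gap 0.01
t10.1 shelf [-0.0265 -0.0198  0.0735] F [ 0.2 -0.2  0.3] gap 0.0
```

View pics/w2.png

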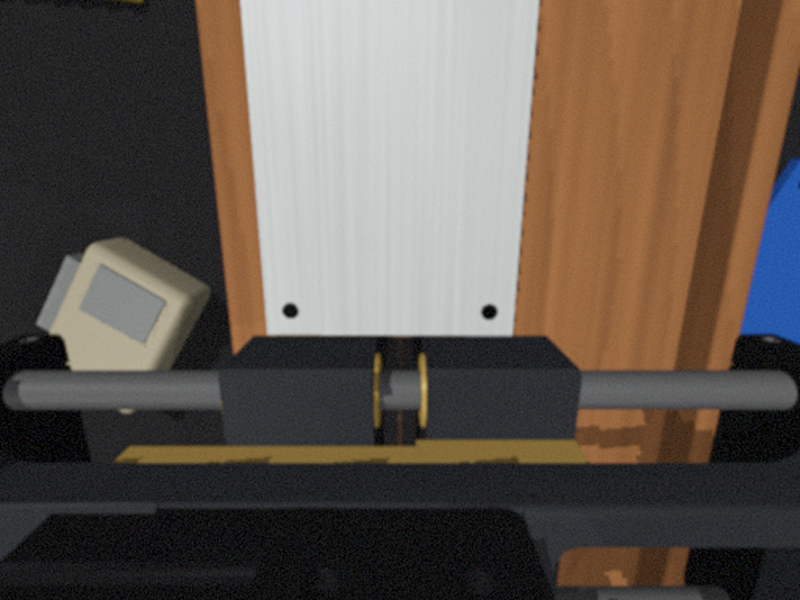

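View pics/t2.png

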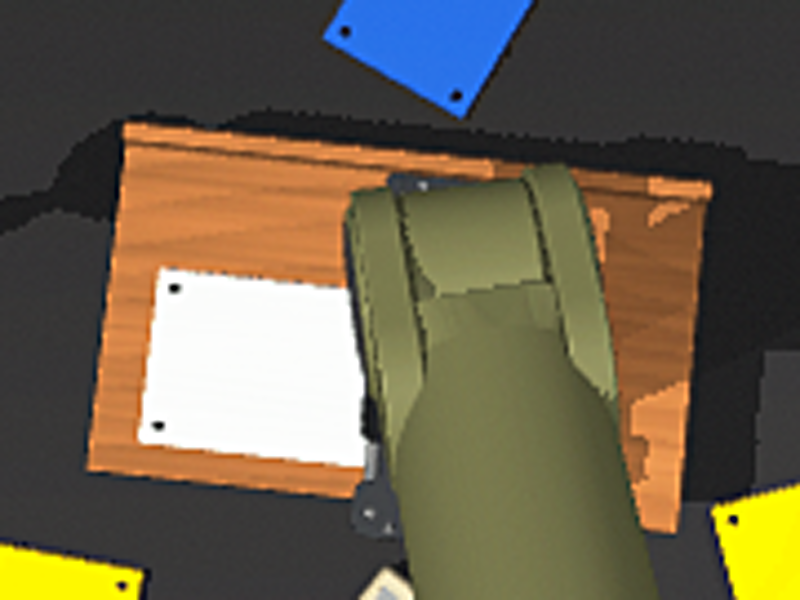

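The panel is now straight against the fingers; its far corners in the top crop are at (158,268) and (138,441). I measure that edge, push the rest and check.

```bash
python3 - <<'E'
from h import *
k=800/180
P=world("top",[(180+u/k,120+v/k) for u,v in[(158,268),(138,441)]],.076,1)
L=[((p-C)@FX,(p-C)@FY) for p in P];print(np.round(L,4))
lead=np.mean([l[1] for l in L]);d=.2205-lead;print(lead,d)
d=float(np.clip(d,.07,.09))-.012
arm.move_straight(S(-.0265,-.02+d,.0735),speed=.05);st()
pic("top","pics/t3.png",(150,120,330,255));pic("scene","pics/s3.png",(160,110,340,260))
E
```

```text
[[ 0.0195  0.1414]
 [-0.0808  0.1412]]
0.14131207414850222 0.07918792585149778
t11.7 shelf [-0.0266  0.0473  0.0735] F [-0.6 -0.8 -0.1] gap 0.0
```

View pics/t3.png

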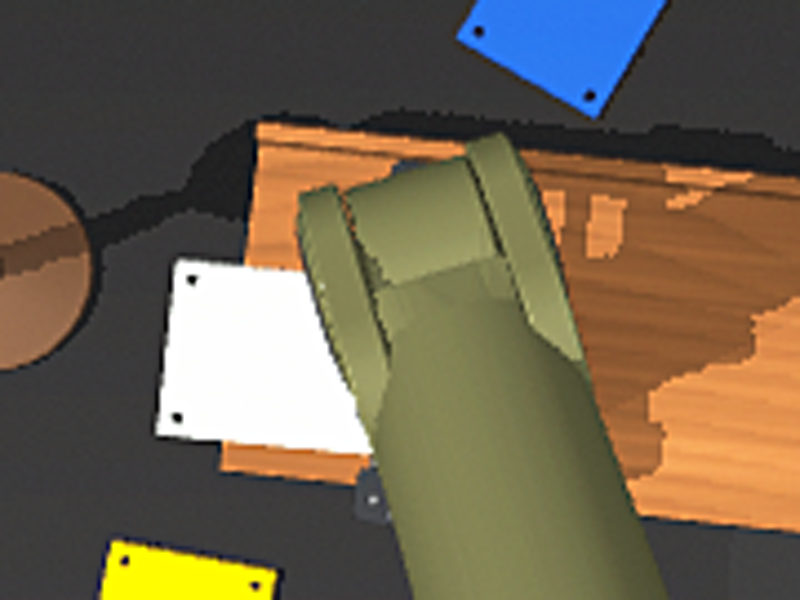

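View pics/s3.png

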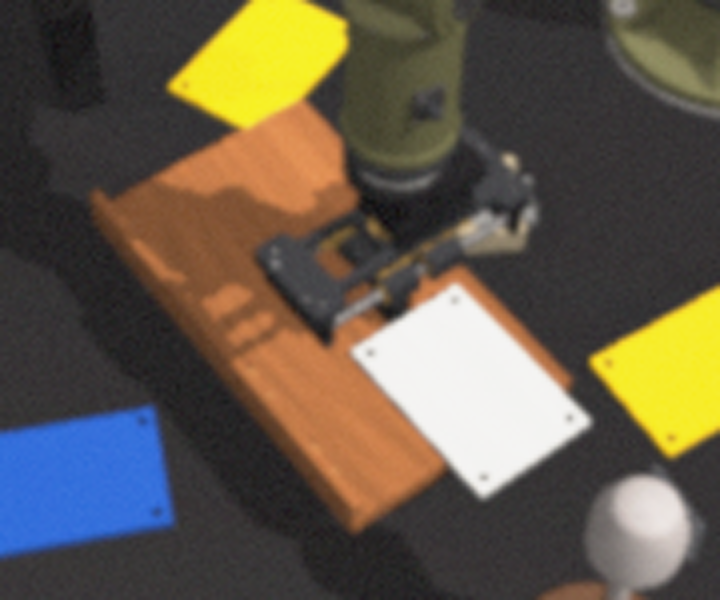

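The panel overhangs by about 40 mm (leading edge at columns 175–156, shelf end at 245–222). I push 11 mm more, back off, lift and check.

```bash
python3 - <<'E'
from h import *
arm.move_straight(S(-.0265,.058,.0735),speed=.03);st()
arm.move_straight(S(-.0265,.03,.0735),speed=.05)
arm.move_straight(S(-.0265,.03,.36),speed=.15)
arm.move_to(S(-.0265,-.13,.36),readout.get_state()["ee_rot"]);arm.hold(.3);st()
pic("top","pics/t4.png",(110,100,430,340));pic("scene","pics/s4.png",(160,110,340,260))
E
```

```text
t12.3 shelf [-0.0265  0.0588  0.0735] F [-0.9  0.1 -0. ] gap 0.01
t16.1 shelf [-0.0264 -0.1288  0.3601] F [-0.4  0.6 -0.8] gap 0.01
```

View pics/t4.png

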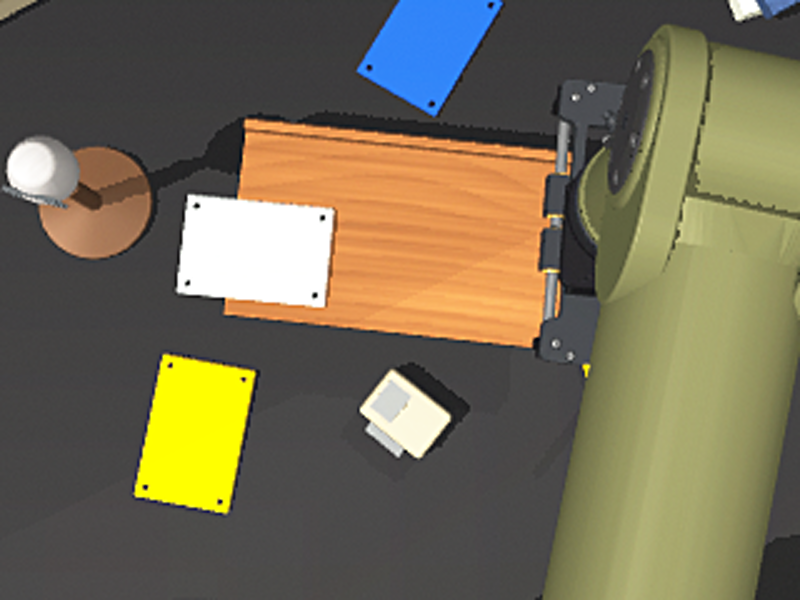

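View pics/s4.png

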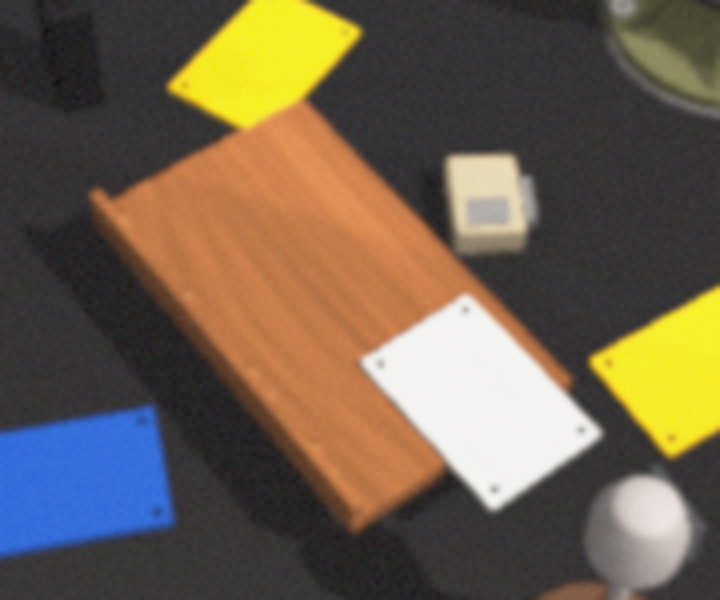

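```bash
python3 - <<'E'
from h import *
k=2.5
P=world("top",[(110+u/k,100+v/k) for u,v in[(188,195),(335,208),(326,307),(177,294)]],.076,1)
m=P.mean(0)-C;x,y=m@FX,m@FY;d=P[0]-P[1]+P[3]-P[2];a=np.arctan2(-d[0],d[1])-YAW
E=world("top",[(110+u/k,100+v/k) for u,v in[(225,315)]],.07,1)[0]-C
print("panel",x,y,a,"shelf end",E@FX,E@FY)
if .137<y<.154 and abs(x)<.05 and abs(a)<.12: arm.finish_job();print("finished")
E
```

```text
panel -0.032424276261139376 0.14300641502899378 0.016669057105618085 shelf end -0.10056168283889917 0.16787147284346293
the job is handed in; nothing more can be done
finished
```

I pushed the panel along the shelf towards the desk microphone with the shut fingertips, in short slow strokes. I then backed off, lifted the arm clear and handed the job in at about 16 s.

**Panel position:** In the last top view its centre is about 143 mm from the shelf's centre towards the desk microphone (allowed 130–161 mm), which is about 50 mm of overhang. It is 32 mm to the front of the centre line (limit 60 mm) and about 0.02 rad off straight (limit 0.2). It looks flat in both camera views.

**Shelf reference:** The shelf end measured at 168 mm against the stated 170 mm, so the calibration agrees to about 2 mm.

**Bystanders:** In the last pictures the desk and palm microphones look unmoved, but I did not measure them. The arm hid most of the handheld in that view. I saw no contact with it, and the arm passed it with the tool raised about 0.36 m.

No check failed or disagreed.

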